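Flip the fence stop down and slide a carton against it

TASK

Flip the red stop flag on the fence down into the path, then slide the brown-banded carton along the belt table, without lifting it off the table, until its end rests against the lowered flag and its long side lies flat along the front of the fence. Leave the blue-banded carton where it stands, and let go at the end.

Things in the scene. Friction and masses are not known exactly. Their poses are not given: they have to be found in the camera images.
- stop_base: black saddle, 26 mm wide, 50 mm high, on a fixed straight aluminium fence (20 mm thick, 22 mm high, 290 mm or more of it on the saddle's -y side). Origin: mid-saddle, mid-thickness of the fence, z = 0. x: level, square to the fence, away from the robot; y: along the fence, to the robot's left. Front face of the fence: x = -10 mm. Keep clear of the tall frame post at world x 0.59-0.63, y 0.08-0.12.
- stop_flag (a joint): red flag, 12 mm thick, y = -6 to 6 mm of stop_base; pin along y at x 0, z 40 mm. 0 rad = raised, centre of mass 12 deg behind upright; above z = 65 mm it fills x -22 to 40 mm, top at z = 110 mm. 2.09 = down: x -61 to -10, z 6 to 50 mm, stops the carton at the plane y = -6 mm. Light, no spring: pushed forward (-x) from behind past upright it falls down in about 1 s and stays.
- carton: cardboard carton with a brown-red band, upright, 45 mm (its x) by 85 mm (its y) by 60 mm high, 0.08 to 0.15 kg; loose on the table in front of the fence, on the -y side of the stop. Origin: centre of its underside.
- carton_blue: bystander: cream carton with a blue band, upright, 35 mm (its x) by 75 mm (its y) by 45 mm high, loose on the table in front of the fence. Origin: centre of its underside. The two cartons may stand either way round: it is left or right of the other.
Mind the look-alikes: they are no part of the job. Leave any turquoise look-alike of the carton alone.

How it is judged:
By the outcome, as a careful person would: the job done as asked, in the order asked, and still so for the second after the job is handed in, with the robot touching nothing.
It also fails if it takes over 51 s, if anything falls off the work surface, if the arm or the gripper's body presses on something with over 40 N, if the wrist force passes 120 N, or if a joint passes its speed limit or range.

ROBOT

A 6-joint arm with a two-finger parallel gripper is mounted at the origin on a cart in front of the work surface, level with it; the furniture and walls round the work are solid. World frame = base frame: x ahead of the robot, y to its left, z up, the work surface at z = 0. Lengths are in m, angles in degrees, forces in N, time in s.
With the tool pointing down it reaches from about 0.375 to 0.75 m from the base axis. Payload 9 kg.
Tool frame: the origin (TCP) lies where the fingers leave the gripper's body, on its centre line; the fingertips stand 73 mm ahead of it and the grasp point (between the pads) lies 54 mm ahead of it (robot.tip_reach is the distance from the TCP to the fingertips, in m); z points along the fingers, y is the direction in which the jaws open and shut (so a half turn about z gives the same grasp; the last joint's range is limited). The gripper opens to 85 mm and grips with 20 to 120 N. Pads are 22 mm wide; open, the fingers measure 114 mm over their backs; the gripper's body (76 mm by 85 mm) begins 54 mm behind the grasp point. The pads swing forward as they close: fully open they stand 13 mm farther back than shut.
Start: joints at [-86.671, 5.964, 5.575, 89.605, 0, 77.527], TCP at [0.163, -0.577, 0.304] pointing down, gripper open.
Joint ranges: [-171.21, 171.21], [-48.23, 106.86], [-62.78, 66.21], [-105.2, 120.99], [-86.42, 89.51], [-180, 180]. Speed limits (degrees/s): [127.2, 127.2, 147.25, 180, 180, 180].

INTERFACE

Orientations are given as [roll, pitch, yaw] about the fixed x, y, z axes, in that order (R = Rz(yaw) Ry(pitch) Rx(roll)).
In Python, from plant import robot gives the robot as it stands. Calls block until the motion is done:
- robot.move_pose(position, orientation): joint-space move of the TCP to a pose.
- robot.line_to(position, vel=0.15, rotation=None, guard=None): straight line of the TCP; rotation=None keeps the orientation; vel is the mean speed in m/s. With guard (N) it stops when the force on the tool has changed by that much, and returns True; else False.
- robot.goto_joints(angles): joint-space move.
- robot.set_gripper(opening): finger opening in m; the grip force is fixed at half the most; returns when the fingers have stopped.
- robot.pause(seconds).
- robot.ik(position, orientation): joint angles nearest the present ones, or None.
- robot.observe(): the state.
- robot.grab_frame(name): name is "side" or "top" or "wrist"; returns the picture (384x512x3 uint8, blue, green, red); there is no depth.
- robot.get_calibration(name): a dict with "vertical_fov" (degrees; the focal length in pixels is half the picture's height over the tangent of half this angle, whatever the lens; pixels are square), "cx", "cy" (the principal point, pixels), "rvec" (rotation vector, rad) and "tvec" (3), from world to camera coordinates, as OpenCV has them. Camera axes: x right, y down, z forward; pixel columns grow to the right and rows downward; lengths in m; the calibration is good to about 2 mm. A picture is of the moment at which its call begins: read the wrist's pose just before it. get_calibration takes no time and is no camera call; for the wrist camera it gives the pose at the moment of the call.
A pose or a line that the arm cannot do raises robot.IKError and nothing moves.
- robot.job_done(): hands the job in, once; it reports no verdict.
The state is a dict: "time": time; "q": joint angles; "qvel": joint speeds; "joint_torque": joint torques, N m; "tool_pos": TCP position; "tcp_rot": TCP orientation; "ft_force": force on the tool from outside, world axes, zero at the start; "torque": the same for the moment, N m; "gripper_width": finger opening in m.
Only numpy, scipy, OpenCV 4.12 (cv2) and the standard library are available. Lean on these libraries where they do the work, as an engineer would, in place of code of your own. Each camera call takes 0.05 s, during which the arm holds its last target. There are 200 camera calls.

## Working session

There is one attempt and no reset: what is moved stays moved. The work goes in short steps, each a Python script; the robot and the scene stay as the last script left them, time stands still between calls to the robot, and variables do not carry over. Pictures are saved under pics/ and viewed, about 8 in all and at most 12, crops included, and the job is handed in when it is done.

```bash
ls; mkdir -p pics; cat > h.py <<'E'
import numpy as np, cv2
from plant import robot
def cal(n):
    c=robot.get_calibration(n); f=192/np.tan(np.radians(c["vertical_fov"])/2)
    K=np.array([[f,0,c["cx"]],[0,f,c["cy"]],[0,0,1.]])
    return K,cv2.Rodrigues(np.array(c["rvec"],float))[0],np.array(c["tvec"],float).ravel(),c
def ray(C,px,z):
    K,R,t=C[:3]; o=-R.T@t; d=R.T@np.linalg.inv(K)@np.array([px[0],px[1],1.])
    return o+d*(z-o[2])/d[2]
def proj(C,p):
    K,R,t=C[:3]; q=K@(R@np.array(p,float)+t); return q[:2]/q[2]
E
python3 - <<'E'
from h import *
for n in("top","side"):
    C=cal(n); print(n,C[3],-C[1].T@C[2]); cv2.imwrite(f"pics/{n}0.png",robot.grab_frame(n))
a,b=[cv2.imread(f"pics/{n}0.png") for n in("top","side")]
print(robot.observe())
E
```

```text
pics
top {'vertical_fov': 44.06211653396928, 'cx': 249.20144684388032, 'cy': 192.51648683499272, 'rvec': array([ 2.10231648, -2.16697158,  0.16654924]), 'tvec': array([-0.24353427,  0.53663531,  0.82878505])} [ 0.38914591 -0.26233001  0.90217486]
side {'vertical_fov': 46.10726611136131, 'cx': 252.1015140746632, 'cy': 191.54012912175264, 'rvec': array([ 1.93295347, -0.36780644,  0.24508144]), 'tvec': array([-0.55205445,  0.04995212,  0.92756074])} [ 0.20645366 -0.98349232  0.39717505]
{'time': 0.1, 'q': array([-8.66707352e+01,  5.99425769e+00,  5.53137203e+00,  8.96037301e+01,
       -2.74635999e-03,  7.75259522e+01]), 'qvel': array([ 0.00307924, -0.0855435 ,  0.07472594, -0.0083973 ,  0.16018963,
       -0.02985928]), 'joint_torque': array([ 5.49286546e-03, -5.58210254e+01,  5.04717851e+01,  1.29897016e-02,
       -3.52414336e-04, -1.27900378e-05]), 'tool_pos': array([ 0.16337963, -0.57710828,  0.30320825]), 'tcp_rot': array([-1.79934364e+02, -1.17073017e-02,  1.58033076e+01]), 'ft_force': array([ 0.14100936, -0.2109604 , -0.395608  ]), 'torque': array([-0.00650053,  0.01770327,  0.0277021 ]), 'gripper_width': 0.08540592237634252}
```

View pics/top0.png

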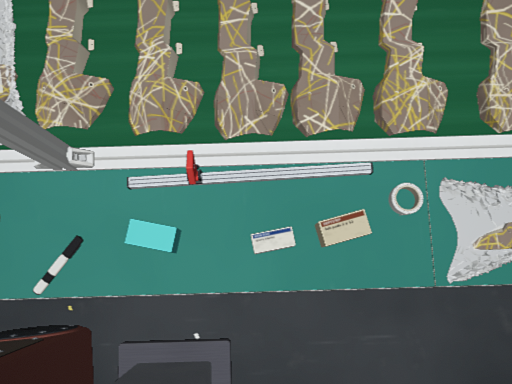

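View pics/side0.png

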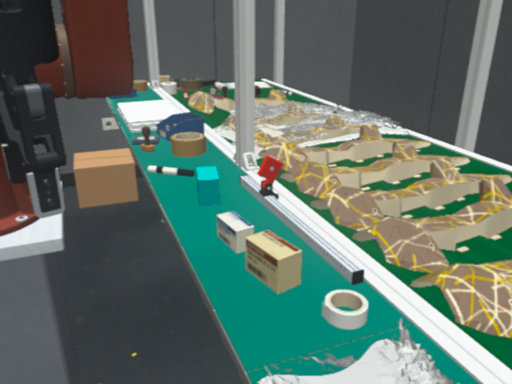

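The top view shows the red flag at (192,167), the fence along (128,183)–(372,169), and a turquoise box at (152,235). The blue-banded carton is at (272,240) and the brown-banded one at (344,228). The side view agrees: brown at (273,260), blue at (235,230), flag at (268,170), and the tape ring at (345,308).
Candidates for the carton are brown (344,228), blue (272,240) and turquoise (152,235). By band and size I choose brown. For the flag there is only one red candidate, (192,167).

```bash
cat > seg.py <<'E'
from h import *
def cartons(im):
    hsv=cv2.cvtColor(im,cv2.COLOR_BGR2HSV)
    H,S,V=[hsv[...,i].astype(int) for i in range(3)]
    m=(~((H>70)&(H<100)&(S>90))).astype(np.uint8)*255
    return m,hsv
E
python3 - <<'E'
from seg import *
im=cv2.imread("pics/top0.png"); C=cal("top")
m,hsv=cartons(im)
for n,(x0,y0,x1,y1) in dict(brown=(308,200,385,260),blue=(242,220,303,262),fence=(118,160,382,192)).items():
    s=np.zeros_like(m); s[y0:y1,x0:x1]=m[y0:y1,x0:x1]
    c=max(cv2.findContours(s,0,1)[0],key=cv2.contourArea)
    b=cv2.boxPoints(cv2.minAreaRect(c)); print(n,cv2.contourArea(c),b.round(1).tolist())
    print([ray(C,p,{'brown':.06,'blue':.045,'fence':.022}[n])[:2].round(4).tolist() for p in b])
# fence ends, coarse
for p in [(128,183),(372,169),(192,176)]: print(p,ray(C,p,.022).round(4))
cv2.imwrite("pics/topc.png",cv2.resize(im[140:262,110:390],None,fx=2.85,fy=2.85,interpolation=cv2.INTER_CUBIC))
cv2.imwrite("pics/mask.png",m[140:262,110:390])
E
```

```text
brown 1334.0 [[313.29998779296875, 222.10000610351562], [364.5, 207.39999389648438], [371.8999938964844, 233.1999969482422], [320.70001220703125, 247.8000030517578]]
[[0.4694, -0.3721], [0.4928, -0.4648], [0.4466, -0.4747], [0.4235, -0.3827]]
blue 850.0 [[249.5, 233.5], [291.79998779296875, 225.0], [295.8999938964844, 245.60000610351562], [253.60000610351562, 254.10000610351562]]
[[0.4537, -0.258], [0.4666, -0.3349], [0.4294, -0.3407], [0.4166, -0.2643]]
fence 4796.0 [[118.0, 160.0], [381.0, 160.0], [381.0, 188.0], [118.0, 188.0]]
[[0.6028, -0.0117], [0.587, -0.5113], [0.5333, -0.5073], [0.5486, -0.0125]]
(128, 183) [ 0.5576 -0.0312  0.022 ]
(372, 169) [ 0.5702 -0.493   0.022 ]
(192, 176) [ 0.5673 -0.1524  0.022 ]
```

View pics/topc.png

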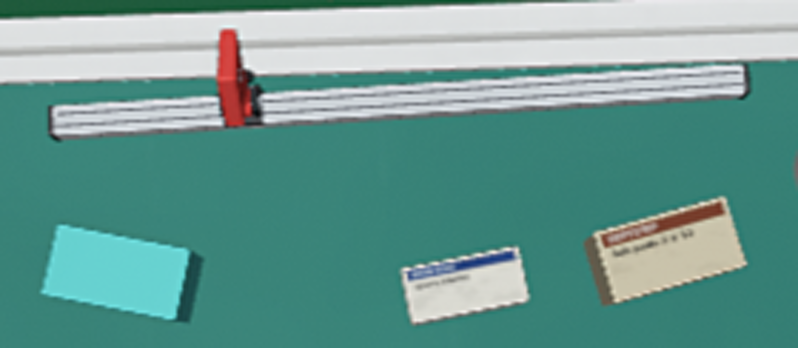

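The crop confirms the choice: brown band on the carton top, corners about (597,234), (724,198), (746,265), (611,302), with its left end face in shadow. The blue-banded one is smaller and the turquoise box is plain. The flag is raised and leaning back, and the saddle is at crop (255,95). Next I fit the edges.

```bash
cat > meas.py <<'E'
from seg import *
def fence(im,C,cols):
    m,hsv=cartons(im); fr=[];bk=[]
    for c in cols:
        guess=183-(c-128)*14/244
        r=int(round(guess)) -2
        a=r
        while m[a,c]: a+=1
        b=r
        while m[b,c]: b-=1
        fr.append(ray(C,(c,a-.5),0)); bk.append(ray(C,(c,b+.5),.022))
    out=[]
    for e in(fr,bk):
        e=np.array(e); k=np.polyfit(e[:,1],e[:,0],1); r=e[:,0]-np.polyval(k,e[:,1]); 
        g=abs(r)<.004; k=np.polyfit(e[g,1],e[g,0],1); out.append(k); print("fence x=",k.round(4),"sd",r[g].std().round(4),g.sum())
    return out
def top(im,C,box,z):
    m,hsv=cartons(im); x0,y0,x1,y1=box
    s=np.zeros_like(m); mm=(m>0)&((hsv[...,2]>125)|(hsv[...,1]>140)); s[y0:y1,x0:x1]=mm[y0:y1,x0:x1]*255
    s=cv2.morphologyEx(s,cv2.MORPH_CLOSE,np.ones((3,3)))
    c=max(cv2.findContours(s,0,1)[0],key=cv2.contourArea)
    P=np.array([ray(C,p[0],z)[:2] for p in c],np.float32)*1000
    (cx,cy),(w,h),a=cv2.minAreaRect(P)
    if w>h: w,h,a=h,w,a-90
    return np.array([cx,cy]).round(1),round(w,1),round(h,1),round((a+90)%180-90,2)
E
python3 - <<'E'
from meas import *
im=cv2.imread("pics/top0.png"); C=cal("top")
fence(im,C,list(range(205,366,4)))
print("brown",top(im,C,(308,200,385,260),.06)); print("blue",top(im,C,(242,220,303,262),.045))
hsv=cv2.cvtColor(im,cv2.COLOR_BGR2HSV)
red=lambda h:(((h[...,0]<6)|(h[...,0]>174))&(h[...,1]>180)&(h[...,2]>70))
m=red(hsv); m[:,:170]=0;m[:,215:]=0;m[:140]=0;m[200:]=0
for r in range(145,190,3):
    c=np.where(m[r])[0]
    if len(c): print(r,c.min(),c.max(),end=' | ')
# black saddle
g=cv2.cvtColor(im,cv2.COLOR_BGR2GRAY)
print()
for r in range(164,186,2): print(r,g[r,182:212].tolist())
E
```

```text
fence x= [-0.0318  0.549 ] sd 0.0006 41
fence x= [-0.0379  0.5677] sd 0.0023 11
brown (array([ 458.9, -427. ]), 47.1, 86.9, 14.06)
blue (array([ 441.8, -299.5]), 37.3, 77.8, 9.51)
151 188 191 | 154 188 192 | 157 188 192 | 160 188 193 | 163 192 193 | 166 187 192 | 169 187 195 | 172 187 196 | 175 188 196 | 178 188 197 | 181 190 194 | 
164 [224, 224, 226, 214, 134, 102, 109, 112, 111, 108, 88, 67, 81, 90, 134, 164, 211, 230, 229, 227, 227, 228, 227, 226, 227, 227, 227, 228, 228, 228]
166 [188, 188, 189, 180, 129, 108, 112, 113, 114, 109, 85, 51, 62, 48, 41, 28, 50, 106, 143, 136, 124, 126, 129, 130, 130, 131, 131, 125, 113, 114]
168 [107, 107, 107, 109, 104, 106, 107, 104, 103, 97, 76, 54, 70, 51, 36, 27, 57, 95, 111, 111, 110, 109, 109, 108, 107, 108, 108, 108, 108, 108]
170 [110, 111, 112, 107, 100, 88, 91, 91, 93, 90, 77, 51, 41, 41, 49, 78, 98, 60, 48, 76, 111, 111, 109, 108, 108, 106, 105, 105, 104, 104]
172 [104, 104, 104, 98, 89, 78, 90, 92, 92, 91, 85, 69, 39, 40, 55, 69, 53, 48, 28, 40, 86, 126, 142, 134, 150, 170, 172, 183, 202, 202]
174 [226, 223, 225, 218, 169, 77, 82, 90, 91, 92, 90, 74, 44, 47, 65, 68, 50, 54, 106, 168, 198, 220, 218, 217, 217, 215, 207, 190, 188, 180]
176 [164, 156, 141, 155, 154, 79, 83, 91, 91, 91, 89, 80, 59, 56, 88, 110, 82, 50, 81, 145, 189, 212, 210, 208, 209, 207, 208, 209, 208, 209]
178 [211, 211, 211, 211, 186, 81, 62, 85, 90, 90, 91, 87, 69, 66, 104, 104, 50, 38, 39, 88, 172, 214, 211, 208, 208, 208, 209, 209, 201, 184]
180 [160, 159, 162, 163, 150, 86, 63, 85, 90, 90, 90, 88, 73, 56, 69, 74, 59, 38, 19, 63, 139, 193, 210, 209, 210, 210, 210, 210, 210, 211]
182 [213, 214, 215, 216, 217, 205, 132, 81, 86, 90, 91, 88, 83, 78, 73, 77, 78, 77, 73, 88, 170, 229, 226, 219, 209, 191, 181, 176, 168, 153]
184 [115, 124, 123, 121, 126, 132, 101, 59, 76, 80, 70, 83, 96, 94, 91, 94, 105, 116, 115, 112, 109, 105, 105, 104, 104, 104, 103, 105, 105, 105]
```

```bash
python3 - <<'E'
from h import *
C=cal("top");S=cal("side")
for p,z in [((190,152),.11),((190,160),.11),((190,164),.11),((201.5,180),.022),((201.5,178),.03)]: print(p,z,ray(C,p,z).round(4))
im=cv2.imread("pics/side0.png");h=cv2.cvtColor(im,cv2.COLOR_BGR2HSV)
m=(((h[...,0]<6)|(h[...,0]>174))&(h[...,1]>150)&(h[...,2]>60)).astype(np.uint8)*255
m[:,:250]=0;m[:,300:]=0;m[:140]=0;m[210:]=0
c=max(cv2.findContours(m,0,1)[0],key=cv2.contourArea); print(cv2.boundingRect(c))
# predicted corners for stop y guess
th=np.radians(1.82)
for y in(-.14,-.145,-.15,-.155):
    o=np.array([.549-.0318*y+.01,y,0]); Rz=np.array([[np.cos(th),-np.sin(th),0],[np.sin(th),np.cos(th),0],[0,0,1]])
    print(y,o.round(4),"top cam back-top",[proj(C,o+Rz@np.array([.04,s*.006,.105])).round(1).tolist() for s in(1,-1)],"sad",proj(C,o+Rz@[-.01,-.013,.025]).round(1))
print(robot.ik([.63,-.15,.16],[180,0,90]),robot.ik([.63,-.15,.16],[180,0,0]),robot.ik([.63,-.15,.30],[180,0,0]))
cv2.imwrite("pics/sidec.png",cv2.resize(im[130:300,200:380],None,fx=3.5,fy=3.5,interpolation=cv2.INTER_CUBIC))
E
```

```text
(190, 152) 0.11 [ 0.5916 -0.1604  0.11  ]
(190, 160) 0.11 [ 0.5775 -0.1602  0.11  ]
(190, 164) 0.11 [ 0.5705 -0.1602  0.11  ]
(201.5, 180) 0.022 [ 0.5591 -0.1702  0.022 ]
(201.5, 178) 0.03 [ 0.5613 -0.1711  0.03  ]
(258, 156, 25, 33)
-0.14 [ 0.5635 -0.14    0.    ] top cam back-top [[174.4, 146.7], [181.3, 146.2]] sad [192.4 182.7]
-0.145 [ 0.5636 -0.145   0.    ] top cam back-top [[177.3, 146.5], [184.2, 146.1]] sad [195.  182.5]
-0.15 [ 0.5638 -0.15    0.    ] top cam back-top [[180.1, 146.3], [187.1, 145.9]] sad [197.7 182.4]
-0.155 [ 0.5639 -0.155   0.    ] top cam back-top [[183.0, 146.1], [189.9, 145.7]] sad [200.3 182.2]
[-24.93648207  15.45689006   1.16447743  75.70758737   0.
  65.06351793] [-24.93648207  15.45689006   1.16447743  75.70758737   0.
 155.06351793] [-24.93648207  14.44814707  14.56901263  90.12086556   0.
 155.06351793]
```

View pics/sidec.png

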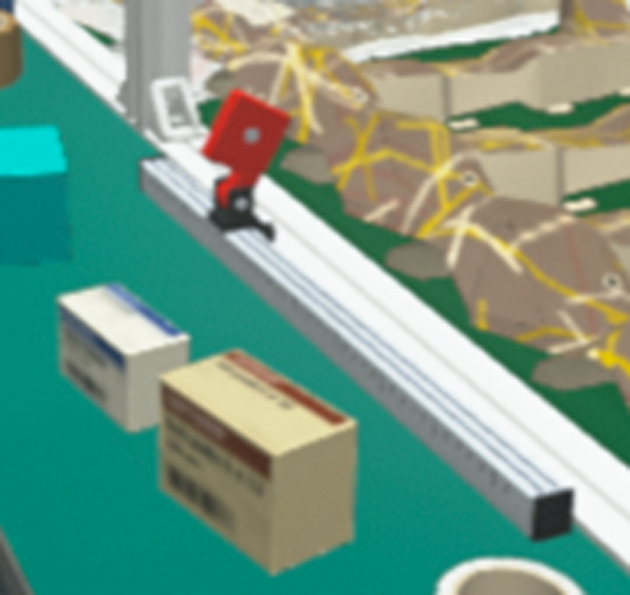

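Both views agree: stop at about (0.564, −0.158), flag raised, and the rail behind it low. Now I flip the flag.

```bash
python3 - <<'E'
from h import *
robot.set_gripper(0)
robot.move_pose([.665,-.158,.27],[180,0,1.8])
print(robot.line_to([.665,-.158,.160],vel=.2,guard=15))
print("push",robot.line_to([.575,-.160,.160],vel=.12,guard=20),robot.observe()["tool_pos"],robot.observe()["ft_force"])
robot.line_to([.60,-.160,.160],vel=.2); robot.line_to([.60,-.160,.30],vel=.3)
robot.set_gripper(.085)
robot.move_pose([.459,-.427,.28],[180,0,90+14])
robot.pause(.1)
print(robot.observe()["time"],robot.observe()["q"])
C=cal("wrist"); np.save("wc.npy",np.array([*C[3]["rvec"].ravel(),*C[3]["tvec"].ravel(),C[0][0,0],C[0][0,2],C[0][1,2]]))
w=robot.grab_frame("wrist"); t=robot.grab_frame("top");s=robot.grab_frame("side")
cv2.imwrite("pics/wrist1.png",w);cv2.imwrite("pics/top1.png",t);cv2.imwrite("pics/side1.png",s)
cv2.imwrite("pics/m1.png",np.hstack([cv2.resize(w,(400,300)),cv2.resize(s[130:310,160:400],(400,300))]))
print(-C[1].T@C[2])
E
```

```text
False
push True [ 0.60595752 -0.15995561  0.16371387] [ 2.971555   -0.69800411  3.58803404]
8.15 [-5.48264068e+01  1.04919560e+01  8.01942843e+00  8.75220330e+01
  3.77130478e-03  2.11655943e+01]
[ 0.44028997 -0.35124594  0.35021019]
```

View pics/m1.png

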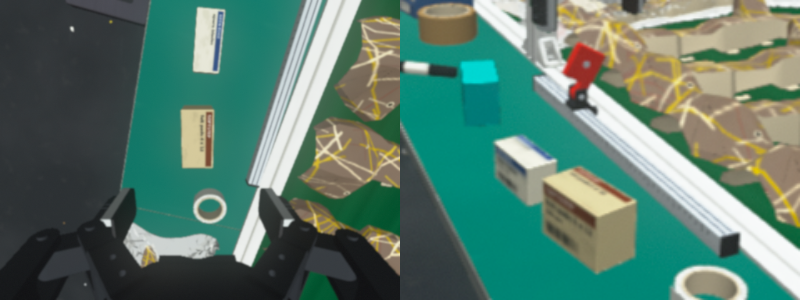

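The wrist view shows the brown carton at (197,138) undisturbed. The side half shows the flag still raised at (583,65), because the guard tripped on the first contact impact. I retry with a slower push.

```bash
python3 - <<'E'
from h import *
robot.set_gripper(0)
robot.move_pose([.640,-.159,.175],[180,0,1.8]) if False else robot.move_pose([.650,-.159,.25],[180,0,1.8])
robot.line_to([.650,-.159,.165],vel=.2,guard=15)
robot.line_to([.615,-.159,.165],vel=.15)
for i in range(3):
    g=robot.line_to([.565,-.159,.165],vel=.05,guard=35); o=robot.observe(); print(g,o["tool_pos"],o["ft_force"].round(1),o["time"])
    if not g: break
cv2.imwrite("pics/side2.png",robot.grab_frame("side"));t=robot.grab_frame("top")
robot.line_to([.60,-.159,.175],vel=.2); robot.line_to([.60,-.159,.28],vel=.3)
s=robot.grab_frame("side");cv2.imwrite("pics/side3.png",s)
a=cv2.imread("pics/side2.png")
cv2.imwrite("pics/m2.png",np.hstack([cv2.resize(x[110:260,200:360],(400,375),interpolation=cv2.INTER_CUBIC) for x in(a,s)]))
E
```

```text
True [ 0.58545568 -0.15947682  0.17194797] [1.  0.9 6.2] 12.7
True [ 0.57534513 -0.15970411  0.17352609] [0.7 2.  7.4] 13.05
True [ 0.57222729 -0.15977098  0.17370686] [-0.4  1.6  7.2] 13.2917
```

View pics/m2.png

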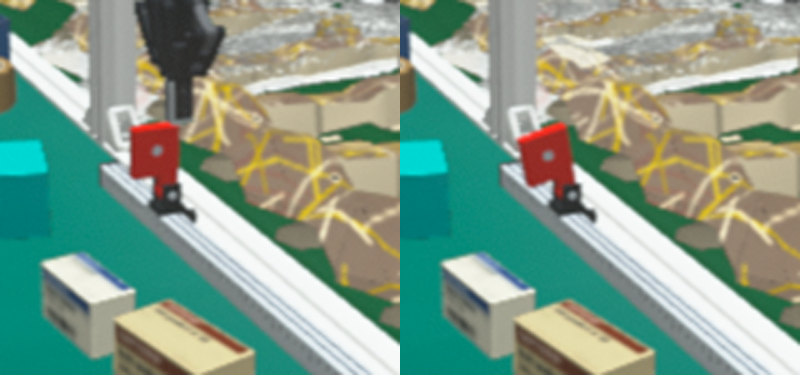

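The flag is past upright in both frames and falling towards the path. I confirm it is down in the side view, then grip the carton.

```bash
python3 - <<'E'
from h import *
robot.set_gripper(.085)
robot.move_pose([.459,-.427,.20],[180,0,104.1])
print("down",robot.line_to([.459,-.427,.096],vel=.12,guard=12))
robot.set_gripper(0)
o=robot.observe(); print(o["gripper_width"],o["tool_pos"],o["ft_force"],o["time"])
s=robot.grab_frame("side");t=robot.grab_frame("top")
cv2.imwrite("pics/side4.png",s);cv2.imwrite("pics/top4.png",t)
cv2.imwrite("pics/m4.png",np.hstack([cv2.resize(s[130:310,180:400],(400,327)),cv2.resize(t[130:270,160:400],(400,233)) if 0 else cv2.resize(t[110:306,150:390],(400,327))]))
E
```

```text
down False
0.04421845730337716 [ 0.45927264 -0.42741849  0.0967435 ] [-0.69118821  1.07304059  4.88610639] 18.4417
```

View pics/m4.png

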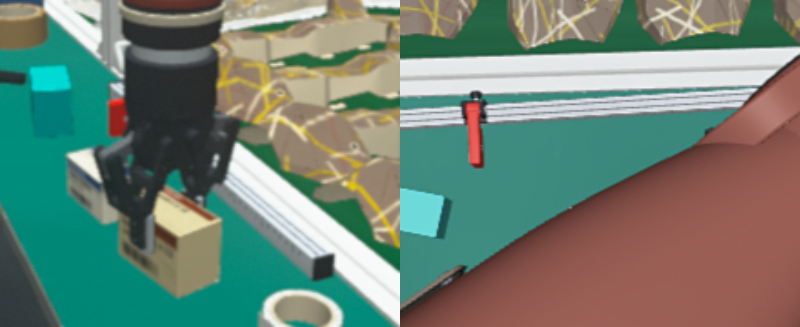

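The flag is down across the path (top half, 474,135), and the carton is gripped across its 45 mm width (44.2 mm measured). Now I slide it.

```bash
python3 - <<'E'
from h import *
C=cal("top"); im=cv2.imread("pics/top4.png");h=cv2.cvtColor(im,cv2.COLOR_BGR2HSV)
m=(((h[...,0]<6)|(h[...,0]>174))&(h[...,1]>150)&(h[...,2]>60)); m[:,:180]=0;m[:,210:]=0;m[:165]=0;m[215:]=0
for r in (186,192,198,204):
    c=np.where(m[r])[0]; print(r,[ray(C,(c.min()-.5,r),.05)[:2].round(4),ray(C,(c.max()+.5,r),.05)[:2].round(4)] if len(c) else None, (c.min(),c.max()) if len(c) else None)
R=[180,0,91.82]; z=.0965
fx=lambda y:.549-.0318*y-.0225
robot.line_to([fx(-.41)-.012,-.41,z],vel=.1,rotation=R)
robot.line_to([fx(-.225)-.004,-.225,z],vel=.1)
o=robot.observe(); print(o["tool_pos"],o["tcp_rot"],o["ft_force"].round(1),o["gripper_width"],o["time"])
for k,d in (("fence",[.012,0]),("flag",[0,.025])):
    p=robot.observe()["tool_pos"]
    g=robot.line_to([p[0]+d[0]-(.0318*d[1]),p[1]+d[1],z],vel=.02,guard=7)
    o=robot.observe(); print(k,g,o["tool_pos"],o["ft_force"].round(1),o["time"])
s=robot.grab_frame("side");t=robot.grab_frame("top")
cv2.imwrite("pics/side5.png",s);cv2.imwrite("pics/top5.png",t)
cv2.imwrite("pics/m5.png",np.hstack([cv2.resize(s[130:310,180:400],(400,327)),cv2.resize(t[110:306,150:390],(400,327))]))
E
```

```text
186 [array([ 0.5431, -0.1529]), array([ 0.5427, -0.1657])] (np.int64(191), np.int64(197))
192 [array([ 0.532 , -0.1547]), array([ 0.5316, -0.1674])] (np.int64(192), np.int64(198))
198 [array([ 0.5209, -0.1545]), array([ 0.5205, -0.1673])] (np.int64(192), np.int64(198))
204 [array([ 0.5099, -0.1544]), array([ 0.5095, -0.169 ])] (np.int64(192), np.int64(199))
[ 0.52954958 -0.22396702  0.09671868] [ 1.79995321e+02 -7.19044962e-03  9.18624019e+01] [-0.2 -1.2  6.8] 0.04380087928355918 21.4
fence True [ 0.5298776  -0.22392275  0.09672402] [0.5 0.7 4.6] 21.6333
flag True [ 0.52950281 -0.20698432  0.0968197 ] [-0.6 -2.5  1.8] 22.55
```

View pics/m5.png

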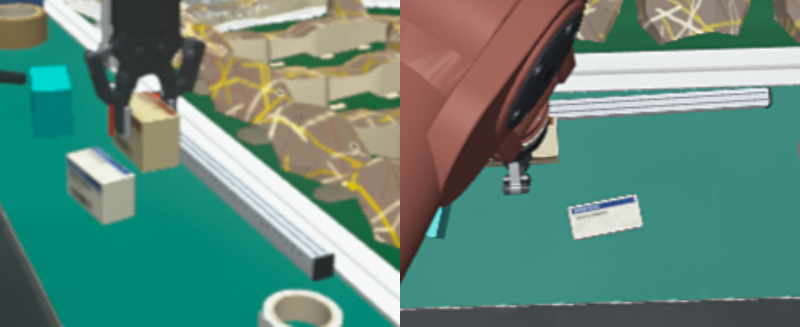

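The flag contact is real (y = −0.207 against about −0.209 expected). The fence stop tripped after 0.3 mm, on noise or friction. I push on to the fence with a higher guard, then back to the flag.

```bash
python3 - <<'E'
from h import *
z=.0965
def push(d,guard):
    p=robot.observe()["tool_pos"]; g=robot.line_to([p[0]+d[0],p[1]+d[1],z],vel=.015,guard=guard)
    robot.pause(.15); o=robot.observe(); print(g,o["tool_pos"].round(4),o["tcp_rot"].round(2)[2],o["ft_force"].round(1),o["time"])
push([0,-.002],30)
for i in range(2): push([.004,0],14)
push([-.0002,.006],12)
E
```

```text
False [ 0.5296 -0.2086  0.0967] 91.8 [-0.6  2.3  6. ] 23.0917
True [ 0.5319 -0.2086  0.0968] 91.78 [-1.5 -0.4  5. ] 23.5333
True [ 0.5322 -0.2085  0.0968] 91.77 [-2.7 -0.2  5.3] 23.9
True [ 0.532  -0.2068  0.097 ] 91.69 [-0.5 -2.1  3.2] 24.3667
```

```bash
python3 - <<'E'
from meas import *
robot.set_gripper(.075)
p=robot.observe()["tool_pos"]; robot.line_to([p[0],p[1],.21],vel=.15)
p=[.47,-.40,.30]; robot.move_pose(p,[180,0,91.8]); robot.pause(.1)
C=cal("top");t=robot.grab_frame("top");s=robot.grab_frame("side");W=cal("wrist");w=robot.grab_frame("wrist")
for n,i in zip("tsw",(t,s,w)): cv2.imwrite(f"pics/{n}6.png",i)
print(robot.observe()["time"]); np.save("W6.npy",np.array([W[0],W[1],np.diag(W[2])]))
f=lambda im,x0,y0,x1,y1,k:cv2.resize(im[y0:y1,x0:x1],k,interpolation=cv2.INTER_CUBIC)
cv2.imwrite("pics/m6.png",np.vstack([np.hstack([f(t,160,150,280,240,(400,300)),f(s,220,150,320,225,(400,300))]),cv2.resize(w,(800,600))[:300]]))
try: print("blue",top(t,C,(242,220,303,262),.045))
except Exception as e: print(e)
E
```

```text
26.8167
blue (array([ 440.1, -298.3]), 73.6, 108.7, -1.75)
```

View pics/m6.png

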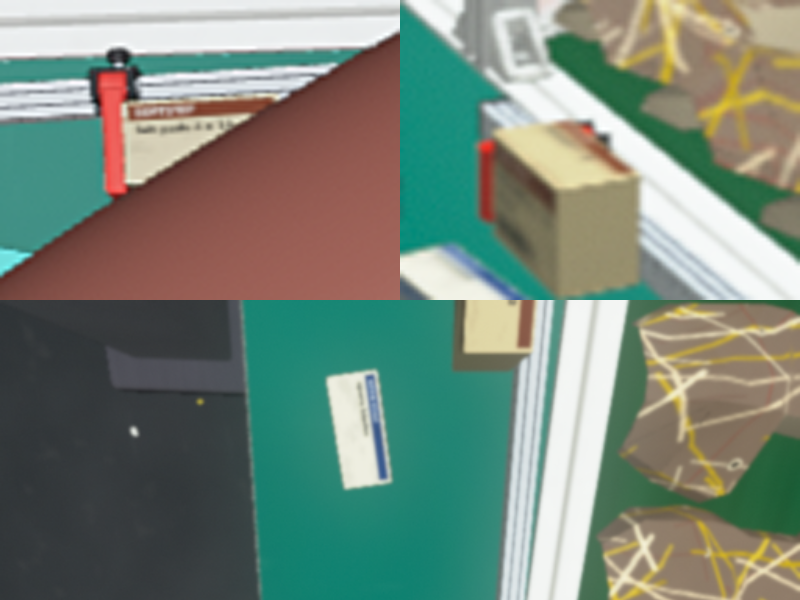

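The carton lies against the flag (top crop 125,140) and along the fence, and the blue one is in place. I clear the arm and measure precisely.

```bash
python3 - <<'E'
from meas import *
robot.goto_joints([-86.671,5.964,5.575,89.605,0,77.527]); robot.pause(.1)
C=cal("top");t=robot.grab_frame("top");s=robot.grab_frame("side")
cv2.imwrite("pics/t7.png",t);cv2.imwrite("pics/s7.png",s); print(robot.observe()["time"])
fence(t,C,list(range(255,366,4)))
print("blue",top(t,C,(242,222,303,262),.045))
# brown: bottom front + side contour on table
m,hsv=cartons(t); 
fr=[]
for c in range(203,244):
    r=190
    while m[r,c]: r+=1
    fr.append(ray(C,(c,r-.5),.06))   # front top edge (camera in front of it? check)
fr=np.array(fr); k=np.polyfit(fr[6:-6,1],fr[6:-6,0],1); print("front edge",k, "yaw",-np.degrees(np.arctan(k[0])),"x at -.207",np.polyval(k,-.207))
f=lambda im,x0,y0,x1,y1,q:cv2.resize(im[y0:y1,x0:x1],q,interpolation=cv2.INTER_CUBIC)
cv2.imwrite("pics/m7.png",np.hstack([f(t,180,160,260,220,(400,300)),f(s,230,150,310,210,(400,300))]))
E
```

```text
28.35
fence x= [-0.0335  0.5483] sd 0.0006 28
fence x= [-0.0322  0.5695] sd 0.002 20
blue (array([ 441.8, -299.7]), 37.3, 77.5, 9.57)
front edge [-0.02392506  0.49529947] yaw 1.370543454805637 x at -.207 0.5002519592520274
```

View pics/m7.png

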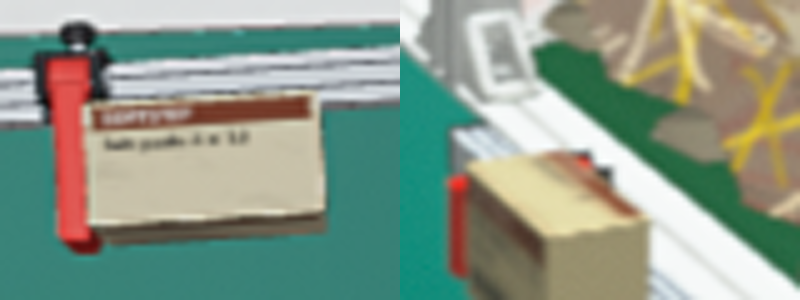

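```bash
python3 - <<'E'
from meas import *
C=cal("top"); t=cv2.imread("pics/t7.png"); g=cv2.cvtColor(t,cv2.COLOR_BGR2GRAY).astype(float)
m,hsv=cartons(t)
def line(P,n):
    P=np.array(P); k=np.polyfit(P[:,1],P[:,0],1); print(n,"yaw",-np.degrees(np.arctan(k[0])).round(2),"x@-.207",np.polyval(k,-.207).round(4),"sd",(P[:,0]-np.polyval(k,P[:,1])).std().round(4))
A=[];B=[];D=[]
gr=(hsv[...,1].astype(float))
for c in range(207,241):
    # subpixel: sat crossing at bottom edge
    r=196
    while m[r,c]: r+=1
    A.append(ray(C,(c,r-.5),0))
    col=g[195:208,c]; i=np.argmin(np.diff(col)); B.append(ray(C,(c,195+i+.5),.06))
    col=g[170:184,c]; i=np.argmin(np.diff(col)); D.append(ray(C,(c,170+i+.5),.06))
line(A,"front base");line(B,"front top edge");line(D,"rear top edge")
h=hsv;rm=(((h[...,0]<6)|(h[...,0]>174))&(h[...,1]>170)&(h[...,2]>60))
for r in (188,194,200):
    print(r,[round(v) for v in g[r,188:206]],[ray(C,(c,r),.06)[1].round(4) for c in (197,198)])
    e=np.where(m[r,200:260]==0)[0]; print("right end y", ray(C,(200+e[0]-.5,r),.06).round(4))
E
```

```text
front base yaw 1.58 x@-.207 0.5083 sd 0.0006
front top edge yaw 1.77 x@-.207 0.508 sd 0.0005
rear top edge yaw 0.0 x@-.207 0.5559 sd 0.0057
188 [107, 109, 115, 104, 120, 126, 125, 123, 152, 190, 196, 193, 173, 128, 140, 139, 121, 115] [np.float64(-0.1659), np.float64(-0.1677)]
right end y [ 0.5346 -0.2515  0.06  ]
194 [108, 107, 104, 101, 118, 127, 128, 126, 124, 155, 193, 185, 181, 182, 184, 185, 186, 187] [np.float64(-0.1658), np.float64(-0.1676)]
right end y [ 0.5237 -0.2512  0.06  ]
200 [107, 106, 104, 111, 117, 125, 128, 128, 119, 147, 196, 194, 193, 193, 193, 192, 192, 192] [np.float64(-0.1656), np.float64(-0.1674)]
right end y [ 0.5128 -0.2527  0.06  ]
```

Measured: the front face at 0.508 implies a fence-side gap of 0–2 mm, and the end is at the flag plane within measurement. There is time left, so I do one gentle seating push with closed fingers, low on the front face.

```bash
python3 - <<'E'
from h import *
robot.set_gripper(0)
robot.move_pose([.475,-.208,.20],[180,0,1.85])
print(robot.line_to([.475,-.208,.095],vel=.15,guard=12))
robot.line_to([.489,-.208,.095],vel=.05)
for i in range(4):
    g=robot.line_to([.506,-.208,.095],vel=.012,guard=9); o=robot.observe(); print(g,o["tool_pos"].round(4),o["ft_force"].round(1),o["time"])
    if not g or o["time"]>38: break
t=robot.observe()["tool_pos"]
robot.line_to([.475,-.208,.095],vel=.08); robot.line_to([.475,-.208,.20],vel=.25)
robot.goto_joints([-86.671,5.964,5.575,89.605,0,77.527])
cv2.imwrite("pics/t8.png",robot.grab_frame("top"));cv2.imwrite("pics/s8.png",robot.grab_frame("side"));print(robot.observe()["time"])
from meas import *
C=cal("top"); t=cv2.imread("pics/t8.png"); g=cv2.cvtColor(t,cv2.COLOR_BGR2GRAY).astype(float); m,h=cartons(t)
A=[];B=[]
for c in range(207,241):
    r=196
    while m[r,c]: r+=1
    A.append(ray(C,(c,r-.5),0)); col=g[193:208,c]; i=np.argmin(np.diff(col)); B.append(ray(C,(c,193+i+.5),.06))
for P in(A,B):
    P=np.array(P);k=np.polyfit(P[:,1],P[:,0],1);print(-np.degrees(np.arctan(k[0])),np.polyval(k,-.207))
for r in(188,194,200): e=np.where(m[r,200:260]==0)[0]; print([round(v) for v in g[r,192:202]],ray(C,(200+e[0]-.5,r),.06)[1])
print("blue",top(t,C,(242,222,303,262),.045))
f=lambda im,x0,y0,x1,y1,q:cv2.resize(im[y0:y1,x0:x1],q,interpolation=cv2.INTER_CUBIC)
s=cv2.imread("pics/s8.png");cv2.imwrite("pics/m8.png",np.hstack([f(t,180,160,260,220,(400,300)),f(s,230,150,310,210,(400,300))]))
E
```

```text
False
True [ 0.4989 -0.2084  0.0946] [ 0.7  0.7 -0.6] 33.0333
True [ 0.499  -0.2079  0.094 ] [-0.3  0.2 -0.2] 33.325
True [ 0.4992 -0.2078  0.0938] [-1.  -1.2  4.5] 33.6
True [ 0.4993 -0.2078  0.0939] [-3.  -0.5  5.2] 33.8917
36.8083
2.806206504109949 0.5094647222182882
2.703012775081875 0.5091523694006558
[120, 126, 125, 123, 147, 185, 197, 193, 172, 124] -0.2515070017865553
[117, 126, 127, 126, 114, 147, 193, 184, 182, 182] -0.25299682405608964
[117, 126, 128, 128, 123, 140, 178, 194, 193, 192] -0.2526873890447536
blue (array([ 441.8, -299.5]), 37.3, 77.8, 9.51)
```

View pics/m8.png

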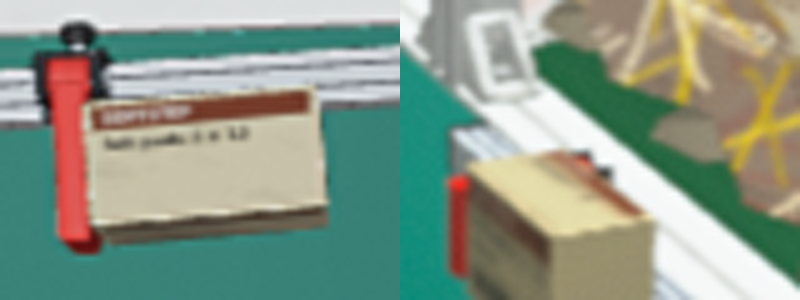

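The last push seated the −y end but turned the carton by about 1° (yaw 2.75° against the fence's 1.85°), so the flag end has about a 1.3 mm gap. I make one more push near the flag end.

```bash
cat > chk.py <<'E'
from meas import *
def chk(t):
    C=cal("top"); g=cv2.cvtColor(t,cv2.COLOR_BGR2GRAY).astype(float); m,h=cartons(t)
    A=[];B=[]
    for c in range(207,241):
        r=196
        while m[r,c]: r+=1
        A.append(ray(C,(c,r-.5),0)); col=g[193:208,c]; i=np.argmin(np.diff(col)); B.append(ray(C,(c,193+i+.5),.06))
    for P in(A,B):
        P=np.array(P);k=np.polyfit(P[:,1],P[:,0],1);print(-np.degrees(np.arctan(k[0])),np.polyval(k,-.207))
    for r in(188,194,200): e=np.where(m[r,200:260]==0)[0]; print([round(v) for v in g[r,192:202]],ray(C,(200+e[0]-.5,r),.06)[1])
E
python3 - <<'E'
from chk import *
R=[180,0,91.85]
robot.move_pose([.465,-.187,.17],R)
robot.line_to([.465,-.187,.095],vel=.15,guard=15)
robot.line_to([.488,-.187,.095],vel=.08)
last=0
for i in range(4):
    g=robot.line_to([.501,-.187,.095],vel=.015,guard=11); o=robot.observe(); print(g,o["tool_pos"].round(4),o["ft_force"].round(1),o["time"])
    if not g or o["time"]>42 or (i and o["tool_pos"][0]-last<.0003): break
    last=o["tool_pos"][0]
robot.line_to([.465,-.187,.095],vel=.12); robot.line_to([.465,-.187,.18],vel=.3)
robot.goto_joints([-86.671,5.964,5.575,89.605,0,77.527])
t=robot.grab_frame("top");cv2.imwrite("pics/t9.png",t);print(robot.observe()["time"]);chk(t)
f=lambda im,x0,y0,x1,y1,q:cv2.resize(im[y0:y1,x0:x1],q,interpolation=cv2.INTER_CUBIC)
s=robot.grab_frame("side");cv2.imwrite("pics/m9.png",np.hstack([f(t,180,160,260,220,(400,300)),f(s,230,150,310,210,(400,300))]))
E
```

```text
True [ 0.4949 -0.1869  0.0949] [-2.5 -0.4  4.5] 40.3167
True [ 0.4949 -0.1869  0.0949] [-3.5  0.3  5.5] 40.5583
43.2833
2.806206504109949 0.5094647222182882
2.703012775081875 0.5091523694006558
[121, 126, 126, 122, 147, 185, 197, 193, 172, 124] -0.2515070017865553
[117, 126, 128, 125, 114, 147, 193, 185, 181, 181] -0.25299682405608964
[117, 126, 128, 128, 121, 141, 178, 194, 193, 192] -0.2526873890447536
```

View pics/m9.png

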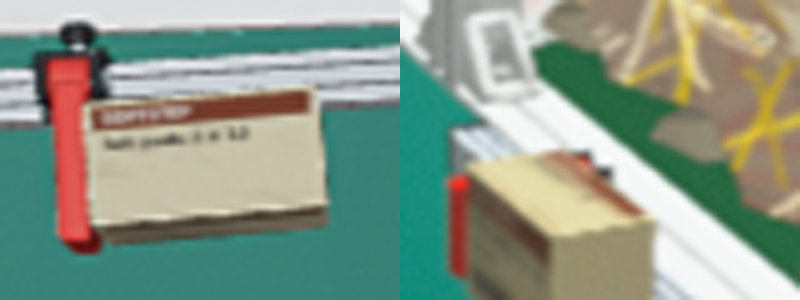

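The second push (11 N near the flag end) met firm resistance at once and moved nothing, so both ends of the carton bear on the fence. Its end touches the flag. I hand in.

```bash
python3 -c "
from h import *
robot.job_done(); print(robot.observe()['time'])"
```

```text
the job is handed in; nothing more can be done
the job is handed in; nothing more can be done
```

I flipped the flag down, then slid the brown-banded carton along the table until it met the flag and the fence. I released it and handed in at about 43 s with the arm back at its start position. The simulator reported no verdict.

**How it went:**
- **Flag:** The first push tripped its force guard on contact and the flag stayed up. A slower second push tipped it past upright, and it was down before I touched the carton.
- **Carton:** I gripped it across its 45 mm width and kept the tool height constant while sliding. I brought it to the fence, then the flag, then let go and finished with two light pushes using closed fingers.

**Last checks:**
- **Flag end:** The carton's end is at the flag's face to within about 1–2 mm, and the picture shows no gap.
- **Fence side:** The carton's front face is at x ≈ 0.509 m, where 0.510 m would be flush.
- **Blue carton:** It had not moved when last measured, before the final push near the flag.

**One check disagreed:** The top camera reads the carton's yaw as about 2.7° and the fence's as about 1.9°. That could mean roughly 1 mm of gap at the flag end. I took it as coarse pixel error, because an 11 N push at that end stopped at once and moved nothing.

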